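# Zero the gauge, then hold the purge valve open with its splined key

### The job

Get the heating manifold ready to purge: first turn the black knob on the gauge until its red pointer is on the green zero mark. Then take the yellow-handled splined key out of its blue stand, turn it until its four splines mesh with the cross-shaped socket of the brass purge valve, and push it fully home against the spring until its steel collar sits on the valve. Finish while still gripping the key and holding it pressed fully home - do not let go - with the pointer still on zero and the other things on the bench left where they are.

Things in the scene. Friction and masses are not known exactly. Their poses are not given: they have to be found in the camera images.
- gauge: Round gauge, fixed face up on the +y end of the manifold (dark 110 x 290 mm base plate 12 mm thick, with copper pipe up to 50 mm above the bench). White dial 100 mm across, its face 62 mm above the bench. Origin on the dial's axis, 12 mm above the bench. z up; +x points from the centre to the green zero mark (5 x 14 mm bar at the rim).
- knob_grip (a point): Point on the axis of the gauge's black zero knob, in its grip bar, 94 mm above the bench. The grip bar is 42 mm long (along this point's x), 12 mm wide (y), from 72 to 106 mm above the bench, on a hub disc 32 mm across and 64 to 72 mm above the bench. The point turns with the knob: its +x points along the red pointer. z up.
- zero_knob (a joint): Angle of the knob and its red pointer from the green zero mark, rad: 0 = pointer on the mark, positive = pointer turned counter-clockwise seen from above. Starts between 0.5 and 1.3; stops at -0.9 and 1.9; turns freely through zero. A little friction (about 0.04 N m) keeps it where it is left.
- valve: Brass purge valve on the -y end of the manifold, 170 mm from the gauge, fixed. Its 44 mm square top has a cross-shaped socket open upwards: two crossing slots along this body's x and y axes, each 7.5 mm wide and 27 mm long, 30 mm deep. Origin on the socket's vertical axis, 12 mm above the bench. z up.
- valve_mouth (a point): Centre of the socket's mouth, on the valve's flat top, 75 mm above the bench; same axes as valve. z up.
- plunger (a joint): Red spring pin (7 mm across) in the middle of the socket, how far it is pressed down, m: 0 = up (its top is 16 mm below the mouth), about 0.010 when the key is fully home with its collar on the valve, 0.013 at its own stop. It pushes up with about 4 N at first touch and 9 N at 0.010, and springs back when let go.
- stand: Blue round key stand on the bench, fixed: tube 50 mm across and 40 mm tall on a foot 68 mm across, open upwards with a 29 mm bore. The key hangs in it by its collar. Origin: centre of the underside. It is on either the left or the right side of the bench.
- key: Splined key, loose, upright, 105 to 210 g, 93 mm long. Origin: centre of the lower tip; z up the key. Cross of two fins along x and y, each 24 mm long, 5 mm thick, 26 mm high, lowest 4 mm tapered. In the stand the tip is 14 mm above the bench; the key can turn there. Any quarter turn fits the socket equally. Fully home, the tip is 26 mm below the valve's mouth.
- key_handle (a point): Point on the key's axis in its yellow flat handle, 74 mm above the tip; same axes as the key. Handle 44 mm long (along x), 14 mm thick (along y), from 49 to 93 mm above the tip. Below it: round steel neck 16 mm across (32 to 49 mm above the tip), then the steel collar 34 mm across (26 to 32 mm above the tip).
- jar: closed glass jar with a red cap, 60 mm across, 85 mm tall; a bystander, to be left where it is. Origin on its underside or its middle.
- tin: red tin with a white lid, 90 mm across, 120 mm tall; a bystander, to be left where it is. Origin on its underside or its middle.
- wrench: steel wrench lying flat; a bystander, to be left where it is. Origin on its underside or its middle.
- tape: grey ring-shaped tape roll lying flat, 70 mm across, 24 mm tall; a bystander, to be left where it is. Origin on its underside or its middle.
- screwdriver: screwdriver with an orange handle, lying; a bystander, to be left where it is. Origin on its underside or its middle.
- nipple: brass pipe nipple standing upright, 36 mm across, 45 mm tall; a bystander, to be left where it is. Origin on its underside or its middle.
Mind the look-alikes: they are no part of the job. Of the things like the key, leave any that is pink or white; of the rest the larger one is meant.

How it is judged (in metres and radians):
On the way, in this order (a step that is already met when the one before it is completed fails the run):
1. the pointer is turned to the green zero mark (within 0.1 rad) before the key is taken (value of joint zero_knob between -0.1 and 0.1 rad and z of key in the frame of stand below 0.03 m), for 0.3 s.
2. the key is lifted out of its stand, gripped (z of key in the frame of stand above 0.045 m and contact force between the fingers and key above 1 N), for 0.1 s.
3. the key is meshed and pushed home (z of key in the frame of valve_mouth below -0.0235 m and horizontal distance between key and valve_mouth below 0.004 m and value of joint plunger above 0.0075 m and angle between key's own z axis and vertical below 0.12 rad and contact force between the fingers and key above 2 N), for 0.2 s.
At the end, for the whole second after the job is handed in: Still gripped (over 2 N) and pressed through the last second: key upright within 0.12 rad, tip within 4 mm of the socket axis and 23.5 mm or more below its mouth, spring pin down over 7.5 mm; pointer within 0.1 rad of zero; no bystander moved over 40 mm (all of step 3 and value of joint zero_knob between -0.1 and 0.1 rad); the arm keeps its last pose, push and grip.
It fails at once if a bystander is moved by more than 40 mm (distance of any of jar, tin, wrench, tape, screwdriver, nipple from where it was at the start of the episode above 0.04 m).
It also fails if it takes over 64 s, if anything falls off the work surface, if the arm or the gripper's body presses on something with over 40 N, if the wrist force passes 120 N, or if a joint passes its speed limit or range.

### The arm

A 6-joint arm with a two-finger parallel gripper is mounted at the origin on the work surface. World frame = base frame: x ahead of the robot, y to its left, z up, the work surface at z = 0. Lengths are in mm, angles in degrees, forces in N, time in s.
With the tool pointing down it reaches from about 350 to 850 mm from the base axis. Payload 8.1 kg.
Tool frame: the origin (TCP) lies midway between the tips of the shut fingers; the grasp point (between the pads) lies 19 mm behind it; x points along the fingers, y is the direction in which the jaws open and shut, and the axes are right-handed (so a half turn about x gives the same grasp; the last joint's range is limited). The gripper opens to 85 mm and grips with 20 to 120 N. Pads are 22 mm wide; open, the fingers measure 114 mm over their backs; the gripper's body (76 mm by 85 mm) begins 54 mm behind the grasp point. The pads swing forward as they close: fully open they stand 13 mm farther back than shut.
Start: joints at [-4.893, 7.471, 85.268, -0, 87.261, -4.893], TCP at [600.004, 0.022, 231.292] pointing down, gripper open.
Joint ranges: [-169.43, 169.43], [-51.17, 129.36], [1.28, 143.12], [-76.62, 256.62], [0, 156.53], [-152.29, 152.29]. Speed limits (degrees/s): [136.94, 136.94, 159.86, 180, 180, 180].

### API

Orientations are given as [roll, pitch, yaw] about the fixed x, y, z axes, in that order (R = Rz(yaw) Ry(pitch) Rx(roll)).
In Python, from bench import r, snapshot, workorder gives the robot as it stands.
- The arm moves only by the tool send_rows, never from a script. Its arguments are lists of equal length, an entry for each row: "offset": the shift along the tool's x, y, z in cm, a list of three; "dr": the turn, a rotation vector about the tool's x, y, z in degrees, a list of three; "grip": the opening in per cent of the stroke, from 0 (shut) to 100 (fully open). In form: {"offset": [[dx, dy, dz], ...], "dr": [[rx, ry, rz], ...], "grip": [grip, ...]}. A call has 1 to 5 rows; each row shifts and turns the commanded pose from where the row before left it, along the tool's axes as they then stand; what a row does not reach is not made up. A row lasts 1/8 s, in which the tool goes at most 62.5 mm and 10.7 degrees, less where a joint would pass 70% of its speed; a pose out of reach is approached as far as the arm can. A call with a gripper value outside its range is refused whole. The fingers move at their own pace and stop on an object; "force" is the grip in N (left out, the last holds). Time passes only in rows, so rows that do not move let the fingers close. It gives the time, the measured TCP pose, the force and the opening at its end, in the units of the state.
- r.sense(): the state, without advancing time (a new reading comes with each control period).
- snapshot(name): name is "scene" or "side" or "wrist"; returns a dict with "pixels" (480x640x3 uint8, red, green, blue), "fx", "fy", "cx", "cy" (pixels), "distortion" ([k1, k2, p1, p2, k3] as OpenCV has them; the pictures are not rectified), "world_to_cam" (4x4, takes a point from world to camera coordinates). Camera axes: x right, y up, looking along -z (the intrinsics and any distortion apply to the point x, -y, -z); pixel columns grow to the right and rows downward; lengths in mm; the calibration is good to about 2 mm. A picture is of the moment at which its call begins. There is no depth.
- workorder.hand_in(): hands the job in, once; it reports no verdict.
The state is a dict: "time": time; "joint_pos": joint angles; "qd": joint speeds; "joint_efforts": joint torques, N m; "tool_pos": TCP position; "tcp_rot": TCP orientation; "ft_force": force on the tool from outside, world axes, zero at the start; "wrist_torque": the same for the moment, N m; "finger_gap": finger opening in mm.
Only numpy, scipy, OpenCV 4.12 (cv2) and the standard library are available. Lean on these libraries where they do the work, as an engineer would, in place of code of your own. Each camera call takes 0.05 s, during which the arm holds its last target.

## Working session

There is one attempt and no reset: what is moved stays moved. The work goes in short steps, Python scripts to look and compute and a tool call to move; the robot and the scene stay as the last step left them, time stands still between calls to the robot, and variables do not carry over. Pictures are saved under pics/ and viewed, and the job is handed in when it is done.

Besides the shell and the picture viewer there is one more tool, called after ">>>" as a command line: name --argument value ..., lists and objects as JSON in quotes. send_rows: Moves the arm, as the interface text tells. Its arguments: {"type":"object","properties":{"offset":{"type":"array","items":{"type":"array","items":{"type":"number"}}},"dr":{"type":"array","items":{"type":"array","items":{"type":"number"}}},"grip":{"type":"array","items":{"type":"number"}},"force":{"type":"number"}},"required":["offset","dr","grip"]}

```bash
ls; mkdir -p pics; cat > h.py <<'E'
import numpy as np, cv2, pickle
def snap(n,tag):
    from bench import snapshot
    s=snapshot(n); pickle.dump(s,open(f'pics/{tag}.pkl','wb'))
    cv2.imwrite(f'pics/{tag}.png',s['pixels'][:,:,::-1]); return s
def load(tag): return pickle.load(open(f'pics/{tag}.pkl','rb'))
def K(s): return np.array([[s['fx'],0,s['cx']],[0,s['fy'],s['cy']],[0,0,1.]])
def ray(s,u,v):
    p=cv2.undistortPoints(np.array([[[u,v]]],float),K(s),np.array(s['distortion'],float))[0,0]
    T=np.array(s['world_to_cam']); R=T[:3,:3]; t=T[:3,3]
    d=R.T@np.array([p[0],-p[1],-1.]); return -R.T@t, d
def onz(s,u,v,z):
    c,d=ray(s,u,v); return c+d*(z-c[2])/d[2]
def proj(s,P):
    T=np.array(s['world_to_cam']); q=(T[:3,:3]@np.atleast_2d(P).T).T+T[:3,3]; q=q*[1,-1,-1]
    return cv2.projectPoints(q.astype(float),np.zeros(3),np.zeros(3),K(s),np.array(s['distortion'],float))[0][:,0]
def crop(tag,u0,v0,w,h,k,out):
    im=cv2.imread(f'pics/{tag}.png')[v0:v0+h,u0:u0+w]; cv2.imwrite(f'pics/{out}.png',cv2.resize(im,None,fx=k,fy=k,interpolation=cv2.INTER_CUBIC))
E
python3 - <<'E'
from h import *
from bench import r
print(r.sense())
for n in ['scene','side','wrist']:
    s=snap(n,n+'0'); T=np.array(s['world_to_cam']); print(n,s['fx'],s['distortion'],-T[:3,:3].T@T[:3,3])
E
```

```text
pics
{'time': 0.0, 'joint_pos': array([-4.89268663e+00,  7.51718009e+00,  8.53304782e+01,  3.39505435e-04,
        8.72616030e+01, -4.89428201e+00]), 'qd': array([-0.04980698, -0.07837394,  0.09910984, -0.05184428, -0.04912849,
        0.06801271]), 'joint_efforts': array([-1.90700346e-03, -5.69404185e+01, -5.00557995e+01, -2.19391650e-04,
        1.44415747e-02,  7.24149572e-05]), 'tool_pos': array([5.99438360e+02, 7.64920321e-02, 2.30211347e+02]), 'tcp_rot': array([-95.07209569,  89.89073815, 174.92948315]), 'ft_force': array([-0.14737383,  0.33335724, -0.44863807]), 'wrist_torque': array([ 0.06785263, -0.01542378, -0.00123193]), 'finger_gap': 85.42886934498422}
scene 493.9242076960282 [-0.05845654  0.          0.          0.          0.        ] [894.3500032  487.53257223 937.90125748]
side 527.7813437665594 [0.00303515 0.         0.         0.         0.        ] [ 113.28877914 -529.24776423  848.12959125]
wrist 400.31946869966316 [0.00537069 0.         0.         0.         0.        ] [599.40506157  67.845356   373.03861585]
```

View pics/scene0.png

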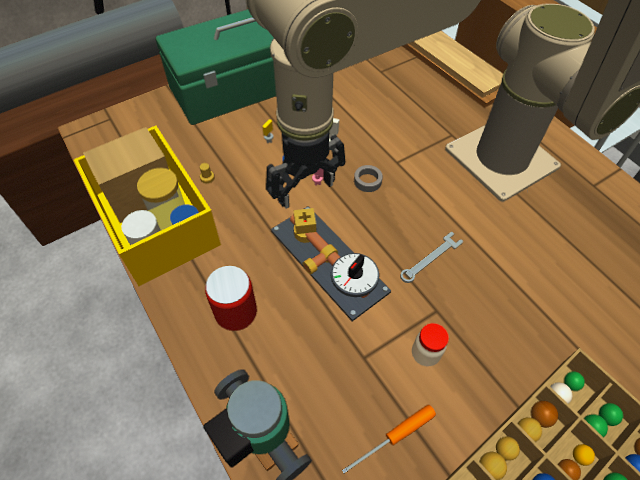

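View pics/side0.png

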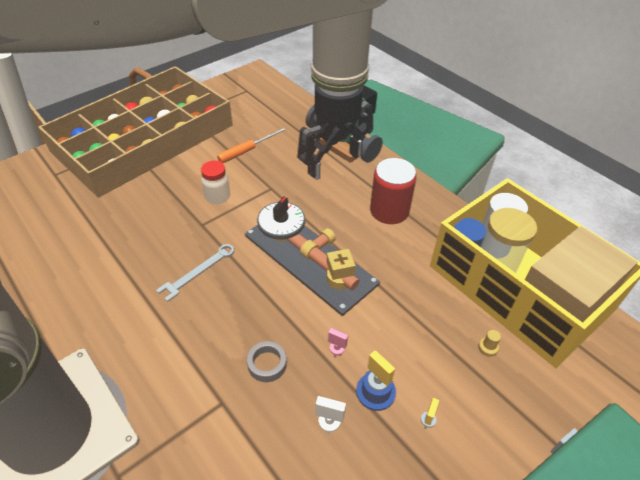

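View pics/wrist0.png

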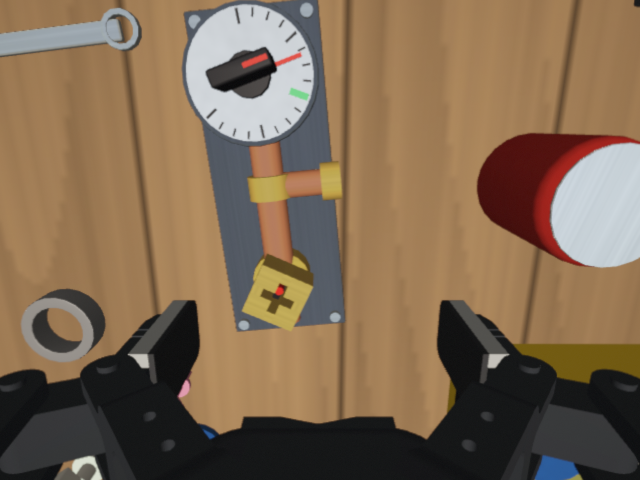

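The wrist view shows the gauge (dial centre ≈(250,72), pointer to ≈(300,56), green mark ≈(299,94)) and the valve socket (≈(278,292)). The side view shows the blue stand with the key (≈(378,380)); the smaller yellow one, the white one and the pink one are look-alikes.

```bash
python3 - <<'E'
from h import *
crop('wrist0',170,0,180,130,4.4,'c1'); crop('wrist0',220,230,120,100,6,'c2'); crop('side0',300,310,160,120,5,'c3')
s=load('wrist0')
c=onz(s,250,72,62);g=onz(s,299,94,62);print(c,g)
print(onz(s,278,292,75))
E
```

```text
[550.00701977 105.22985364  62.        ] [585.2102755   90.21068915  62.        ]
[566.83461786 -60.80935868  75.        ]
```

View pics/c1.png

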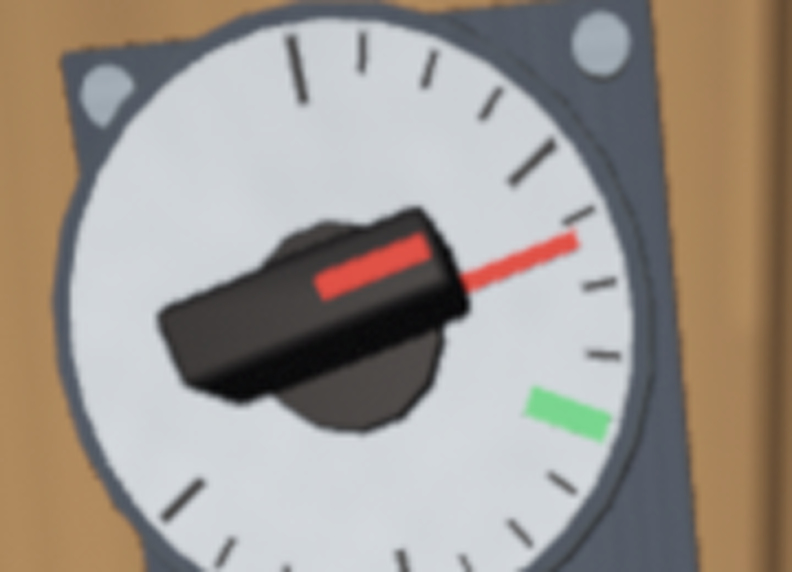

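View pics/c2.png

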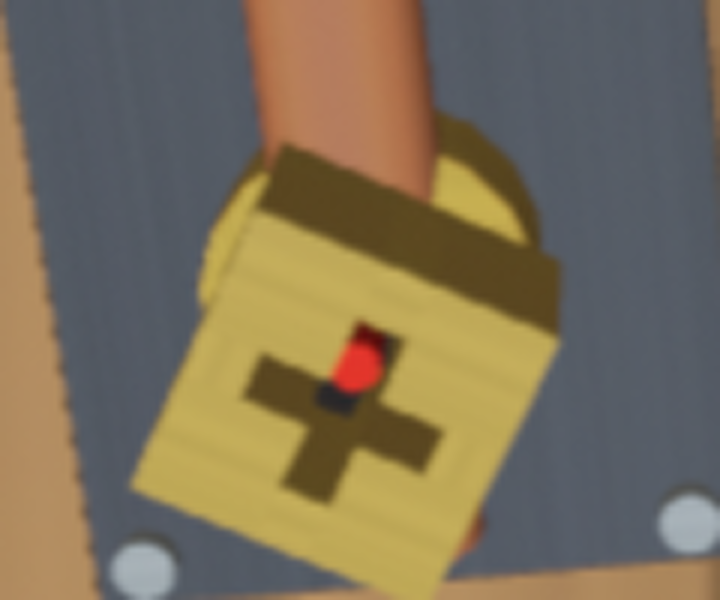

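View pics/c3.png

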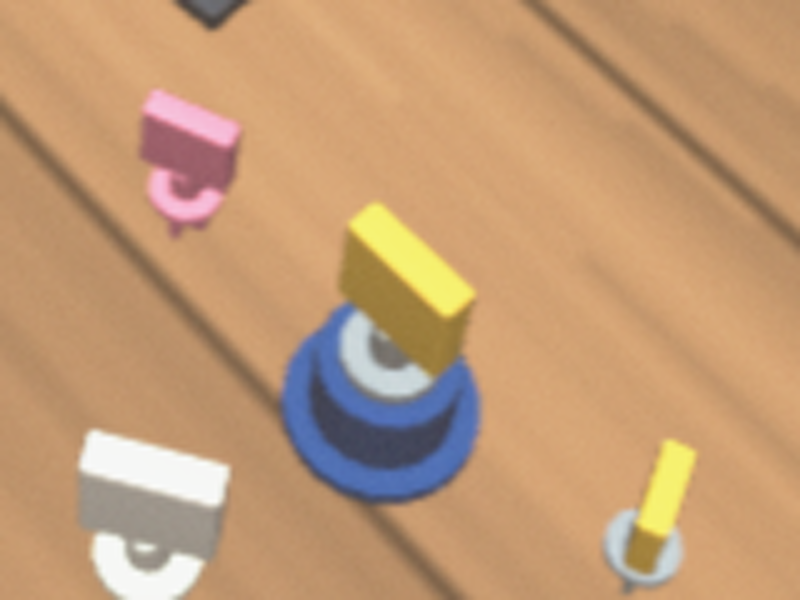

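```bash
python3 - <<'E'
from h import *
s=load('wrist0')
C=onz(s,249.5,68.6,62)
th=np.linspace(0,2*np.pi,9)
print('C',C); print(np.round((proj(s,C+np.c_[50*np.cos(th),50*np.sin(th),0*th])-[170,0])*4.4))
g=onz(s,170+568/4.4,413/4.4,62); p=onz(s,170+578/4.4,240/4.4,63)
a=lambda d:np.degrees(np.arctan2(d[1],d[0]))
print('green',a(g-C),np.linalg.norm(g-C),'ptr',a(p-C))
f=lambda x,y,z:onz(s,220+x/6,230+y/6,z)
l,r_,b,t=f(255,377,75),f(432,453,75),f(308,492,75),f(380,335,75)
V=(l+r_+b+t)/4;print('valve',V,np.linalg.norm(r_-l),np.linalg.norm(t-b),a(r_-l),a(t-b),'pitch dist',np.linalg.norm((V-C)[:2]), 'axis',a(V-C))
tl,tr,bl=f(268,208,75),f(560,342,75),f(133,488,75);print((tr+bl)/2,a(tr-tl),a(tl-bl),np.linalg.norm(tr-tl))
s2=load('side0'); q=[onz(s2,300+x/5,310+y/5,107) for x,y in [(347,224),(376,204),(474,297),(446,320)]]
print('key',np.mean(q,0),a(q[2]-q[1]),a(q[3]-q[0]),np.linalg.norm(q[2]-q[1]),np.linalg.norm(q[1]-q[0]))
print(np.round(onz(s2,378,388,0)))
from bench import r
from scipy.spatial.transform import Rotation as R
print(R.from_euler('xyz',r.sense()['tcp_rot'],degrees=True).as_matrix().round(3))
E
```

```text
C [549.75483776 107.50869299  62.        ]
[[655. 302.]
 [562.  61.]
 [334. -44.]
 [116.  61.]
 [ 45. 302.]
 [151. 527.]
 [364. 616.]
 [569. 527.]
 [655. 302.]]
green -25.840763676948793 39.470048465031105 ptr 13.653138456539667
valve [566.09438642 -67.01088859  75.        ] 26.006251136579873 25.129808370965186 -25.304971160322413 65.705938858594 pitch dist 175.28281491989333 axis -84.65122487395857
[566.20449058 -67.14529929  75.        ] -26.34921438753966 63.774906243976595 42.700995116394445
key [ 458.97632029 -285.90528507  107.        ] -88.5351331553224 -88.78493138926073 42.57532530820158 12.081208516387626
[ 469. -282.    0.]
[[-0.001  1.     0.   ]
 [ 0.     0.    -1.   ]
 [-1.    -0.001 -0.   ]]
```

>>> send_rows --offset '[[0,-1.7,-3.6],[0,-1.7,-3.6],[0,-1.6,-3.55],[1,0,0],[1,0,0]]' --dr '[[0,0,0],[0,0,0],[0,0,0],[-10,0,0],[-10,0,0]]' --grip '[100,100,100,100,100]'

```text
time: 0.78
tool_pos: [549.7, 108.2, 211.0]
tcp_rot: [-50.6, 90.0, -120.2]
ft_force: [0.8, -0.1, -0.6]
finger_gap: 85.5
```

>>> send_rows --offset '[[1,0,0],[1,0,0],[1,0,0],[1,0,0],[0,0,0]]' --dr '[[-10,0,0],[-10,0,0],[-10,0,0],[-10,0,0],[-10,0,0]]' --grip '[100,100,100,100,100]'

```text
time: 1.4
tool_pos: [549.0, 107.4, 169.7]
tcp_rot: [-154.6, 89.8, -174.3]
ft_force: [-0.9, 0.2, -0.5]
finger_gap: 84.9
```

>>> send_rows --offset '[[0,0,0],[0,0,0],[0,0,0],[0,0,0]]' --dr '[[-10,0,0],[-10,0,0],[-10,0,0],[-3.65,0,0]]' --grip '[100,100,100,100]'

```text
time: 1.9
tool_pos: [549.7, 107.5, 170.9]
tcp_rot: [169.9, 90.0, -176.3]
ft_force: [-0.2, 0.4, 0.3]
finger_gap: 85.3
```

```bash
cat >> h.py <<'E'
from scipy.spatial.transform import Rotation as Rn
def st():
    from bench import r
    s=r.sense(); M=Rn.from_euler('xyz',s['tcp_rot'],degrees=True).as_matrix()
    print('t',s['time'],'tcp',s['tool_pos'].round(1),'jawyaw',np.degrees(np.arctan2(M[1,1],M[0,1])).round(2),'xaxis',M[:,0].round(3),'F',s['ft_force'].round(1),'gap',round(s['finger_gap'],1),'q',s['joint_pos'].round(1)); return s,M
E
python3 - <<'E'
from h import *
st(); snap('wrist','w1')
E
```

```text
t 1.9 tcp [549.7 107.5 170.9] jawyaw 103.87 xaxis [-0.001 -0.    -1.   ] F [-0.2  0.4  0.3] gap 85.3 q [  5.8   3.4  95.9   0.   80.7 -98. ]
```

View pics/w1.png

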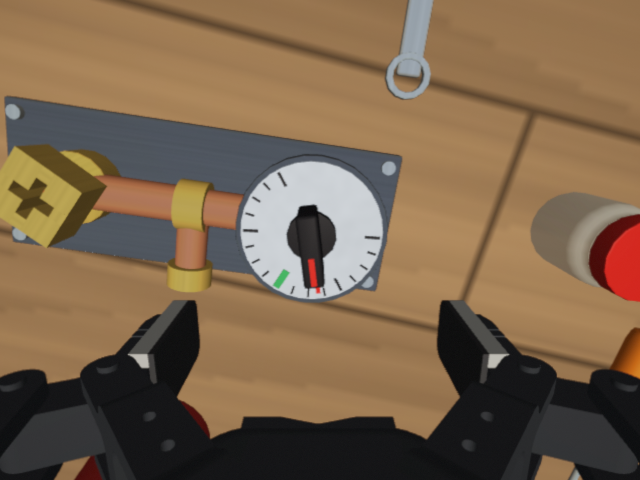

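```bash
python3 - <<'E'
from h import *
crop('w1',230,140,170,170,3.5,'c4')
s=load('w1')
print(proj(s,[[549.7,107.5,170],[549.7,107.5,106],[549.7,107.5,62]]))
E
```

```text
[[318.36746924 306.67042191]
 [318.3377086  255.67210609]
 [318.32543942 234.61211574]]
```

View pics/c4.png

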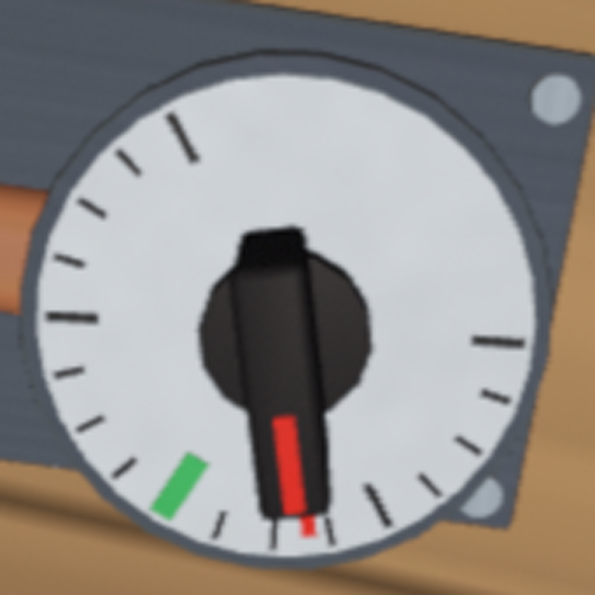

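```bash
python3 - <<'E'
from h import *
s=load('w1')
f=lambda x,y,z:onz(s,230+x/3.5,140+y/3.5,z)
a=lambda d:np.degrees(np.arctan2(d[1],d[0]))
C=f(286,314,62);p=f(309,530,63);g=f(180,486,62)
print(C,f(537,314,62)-f(35,314,62),'g',a(g-C),'p',a(p-C))
n=f(295,516,106);fr=f(271,262,106);print((n+fr)/2,np.linalg.norm(n-fr),a(n-fr))
E
```

```text
[547.52678399 102.54763697  62.        ] [-22.21266159  90.37392905   0.        ] g -17.2099709850614 p 19.50680861653197
[548.65618331 103.1026786  106.        ] 41.50588973836388 18.68120298501928
```

>>> send_rows --offset '[[0,0,0],[0,-0.4,-0.3],[4,0,0],[4,0,0],[1.5,0,0]]' --dr '[[-5.1,0,0],[0,0,0],[0,0,0],[0,0,0],[0,0,0]]' --grip '[100,100,50,40,40]' --force 30

```text
time: 2.58
tool_pos: [546.3, 102.3, 73.4]
tcp_rot: [167.6, 89.7, -173.8]
ft_force: [-0.5, -0.2, -0.2]
finger_gap: 34.5
```

>>> send_rows --offset '[[0,0,0],[0,0,0]]' --dr '[[0,0,0],[0,0,0]]' --grip '[30,30]'

```text
time: 2.82
tool_pos: [549.8, 102.9, 78.2]
tcp_rot: [-13.2, 89.8, 5.5]
ft_force: [0.5, -0.1, 0.0]
finger_gap: 25.9
```

```bash
python3 - <<'E'
from h import *
st(); snap('wrist','w2')
E
```

```text
t 2.825 tcp [549.8 102.9  78.2] jawyaw 108.72 xaxis [ 0.003  0.    -1.   ] F [ 0.5 -0.1  0. ] gap 25.9 q [   5.3    8.4  100.8    0.    70.6 -103.4]
```

View pics/w2.png

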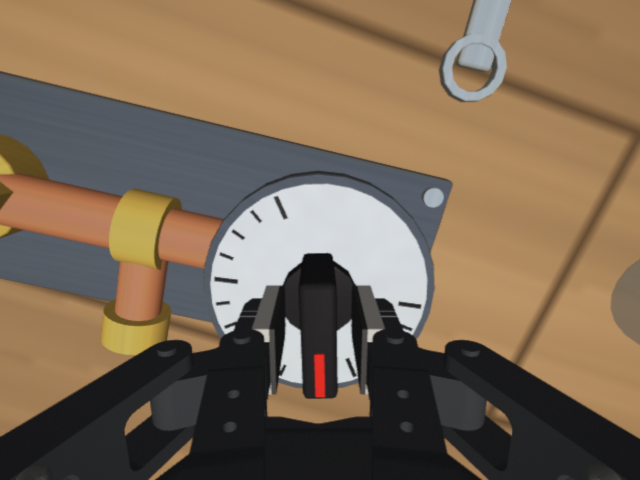

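The bar (≈(318,325)) is centred between the pads and parallel to them. Closing.

>>> send_rows --offset '[[0,0,0],[0,0,0],[0,0,0],[0,0,0]]' --dr '[[0,0,0],[0,0,0],[0,0,0],[0,0,0]]' --grip '[10,8,5,5]' --force 30

```text
time: 3.38
tool_pos: [549.8, 103.0, 78.2]
tcp_rot: [-9.0, 89.8, 9.8]
ft_force: [-1.0, 0.8, 7.3]
finger_gap: 11.7
```

>>> send_rows --offset '[[0,0,0],[0,0,0],[0,0,0],[0,0,0]]' --dr '[[9,0,0],[9,0,0],[9,0,0],[9,0,0]]' --grip '[5,5,5,5]'

```text
time: 3.88
tool_pos: [549.8, 103.0, 78.2]
tcp_rot: [24.6, 89.8, 7.0]
ft_force: [-1.7, 0.8, 6.5]
finger_gap: 11.3
```

```bash
python3 - <<'E'
from h import *
st(); snap('wrist','w3'); snap('scene','s3')
crop('s3',320,240,80,60,8,'c5')
crop('w3',160,140,320,270,2.4,'c6')
E
```

```text
t 3.875 tcp [549.8 103.   78.2] jawyaw 72.46 xaxis [ 0.003  0.    -1.   ] F [-1.7  0.8  6.5] gap 11.3 q [  5.4   8.3 100.9   0.   70.6 -67.1]
```

View pics/c5.png

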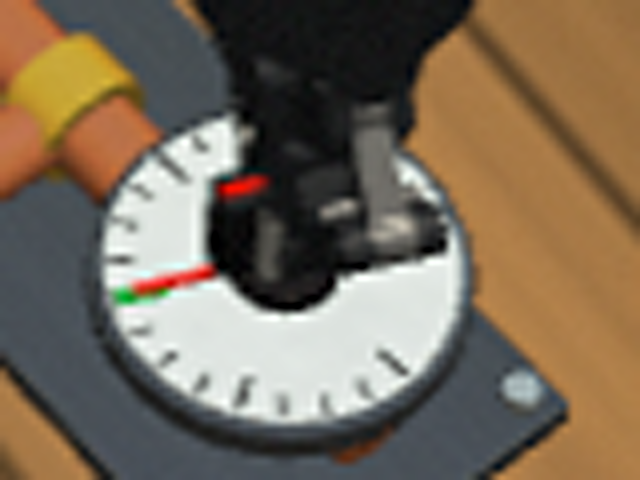

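View pics/c6.png

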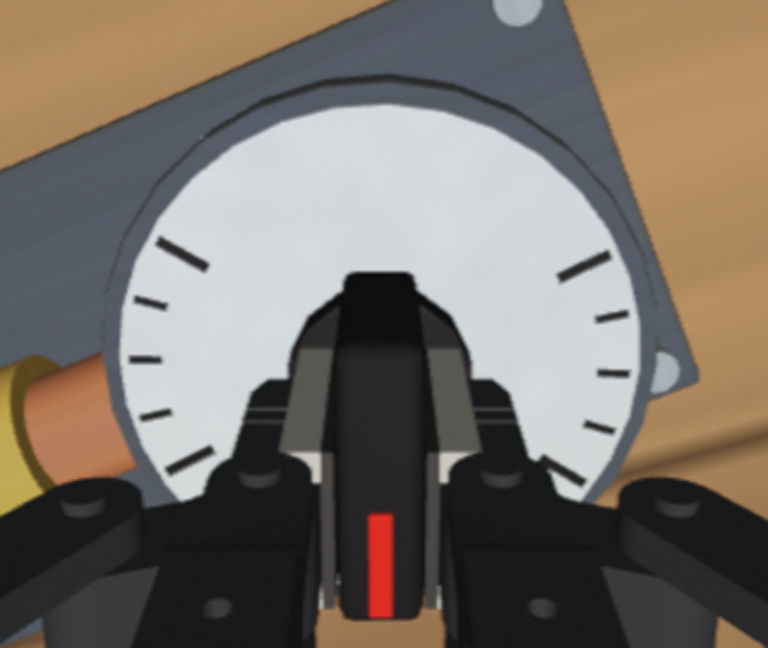

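```bash
python3 - <<'E'
from h import *
s=load('s3')
f=lambda x,y,z:onz(s,320+x/8,240+y/8,z)
a=lambda d:np.degrees(np.arctan2(d[1],d[0]))
C=f(280.5,267,62); print(C)
for C in (C,np.array([547.5,102.5,62]),np.array([549,102.8,62])):
  t=f(135,289,63);i=f(213,271,63);g=f(116,297,62)
  print('line',a(t-i),'tip',a(t-C),'in',a(i-C),'green',a(g-C),np.linalg.norm(t-C),np.linalg.norm(g-C))
crop('s3',325,265,30,20,24,'c7')
# gauge ticks in w3
w=load('w3')
f=lambda x,y,z:onz(w,160+x/2.4,140+y/2.4,z)
C=f(380,362,62);print(C, [a(f(x,y,62)-C) for x,y in [(183,255),(151,302),(145,359),(156,414),(190,461),(584,266),(612,317),(613,373),(599,427),(563,471)]])
E
```

```text
[550.67201445 104.1263683   62.        ]
line -17.981007457753343 tip -22.098719978004652 in -26.982800751637143 green -20.9792643541686 38.140163281329365 43.2235612239925
line -17.981007457753343 tip -18.280038152280234 in -18.593396899113827 green -17.648235191521653 40.55654116021711 45.68019116984587
line -17.981007457753343 tip -19.383551582615834 in -20.957506701069853 green -18.60515634982938 39.23402745497536 44.34792418543787
[549.72630977 102.92985557  62.        ] [np.float64(-138.01090383540267), np.float64(-123.42775511781218), np.float64(-108.42792150310747), np.float64(-93.56814837620394), np.float64(-78.27281830161952), np.float64(99.31763356431064), np.float64(84.20990292825607), np.float64(69.46592005917365), np.float64(54.620838215817116), np.float64(39.65114442752949)]
```

View pics/c7.png

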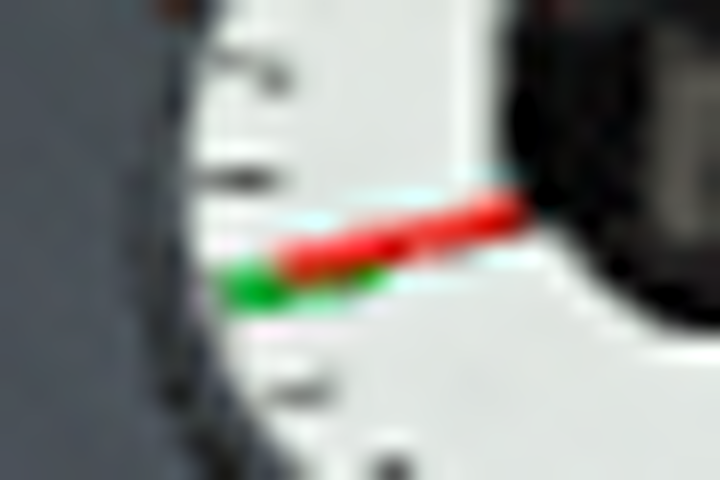

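>>> send_rows --offset '[[0,0,0],[0,0,0],[0,0,0]]' --dr '[[1.8,0,0],[0,0,0],[0,0,0]]' --grip '[5,20,40]'

```text
time: 4.35
tool_pos: [548.3, 102.7, 76.3]
tcp_rot: [-135.2, 90.0, -154.2]
ft_force: [0.0, 0.7, 0.2]
finger_gap: 33.6
```

>>> send_rows --offset '[[0,0,0],[0,0,0],[-3,0,0],[-5,0,0],[-5,0,0]]' --dr '[[0,0,0],[0,0,0],[0,0,0],[0,0,0],[0,0,0]]' --grip '[70,70,70,100,100]'

```text
time: 4.97
tool_pos: [548.0, 102.7, 207.2]
tcp_rot: [-154.7, 89.9, -173.7]
ft_force: [1.7, 0.2, -0.3]
finger_gap: 85.5
```

```bash
python3 - <<'E'
from h import *
st(); snap('wrist','w4')
crop('w4',200,120,240,200,3,'c8')
E
```

```text
t 4.975 tcp [548.  102.7 207.2] jawyaw 70.96 xaxis [-0.001 -0.    -1.   ] F [ 1.7  0.2 -0.3] gap 85.5 q [  5.3   1.7  93.9  -0.   84.5 -65.6]
```

View pics/c8.png

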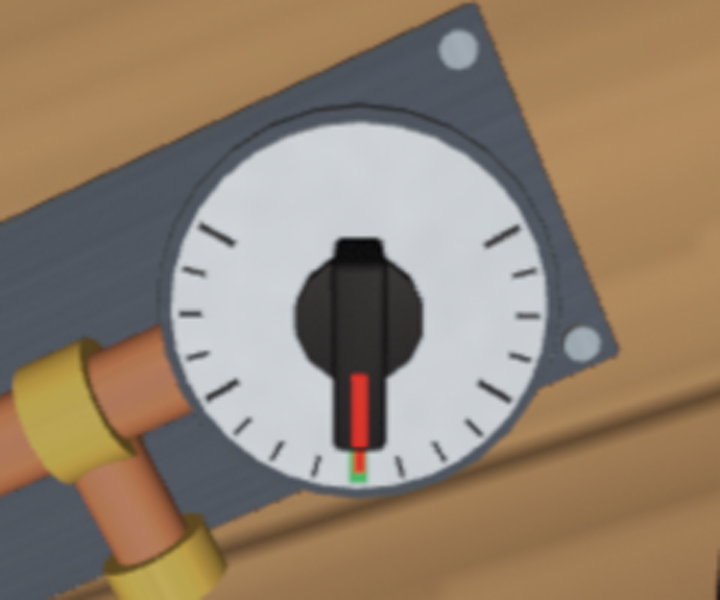

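The pointer (359,465 in the crop) lies on the green mark (359,475). Now the key.

>>> send_rows --offset '[[0,0,0],[0,0,0],[0,0,0],[0,0,0],[0,0,0]]' --dr '[[10,0,0],[10,0,0],[10,0,0],[10,0,0],[10,0,0]]' --grip '[100,100,100,100,100]'

```text
time: 5.65
tool_pos: [548.4, 102.7, 206.0]
tcp_rot: [-105.3, 90.0, -174.7]
ft_force: [-0.4, 0.6, -0.7]
finger_gap: 85.1
```

>>> send_rows --offset '[[0,0,0],[0,0,0],[0,-1.1,4.8],[0,-1.1,4.8],[0,-1.1,4.8]]' --dr '[[10,0,0],[9.5,0,0],[0,0,0],[0,0,0],[0,0,0]]' --grip '[100,100,100,100,100]'

```text
time: 6.28
tool_pos: [518.7, -43.2, 206.1]
tcp_rot: [55.9, 90.0, -32.6]
ft_force: [0.1, -0.4, 0.0]
finger_gap: 85.2
```

>>> send_rows --offset '[[0,-1.1,4.8],[0,-1.1,4.8],[0,-1.1,4.8],[0,-1.1,4.8],[0,-1.1,4.8]]' --dr '[[0,0,0],[0,0,0],[0,0,0],[0,0,0],[0,0,0]]' --grip '[100,100,100,100,100]'

```text
time: 6.9
tool_pos: [469.7, -284.9, 206.2]
tcp_rot: [79.6, 90.0, -8.9]
ft_force: [0.9, 0.3, -0.6]
finger_gap: 85.4
```

```bash
python3 - <<'E'
from h import *
st(); snap('wrist','w5')
E
```

```text
t 6.9 tcp [ 469.7 -284.9  206.2] jawyaw 1.45 xaxis [ 0. -0. -1.] F [ 0.9  0.3 -0.6] gap 85.4 q [-36.6   0.4  95.3   0.   84.3 -38. ]
```

View pics/w5.png

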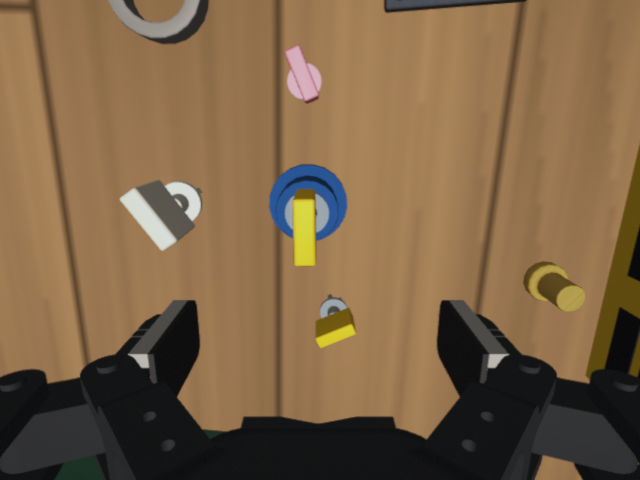

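```bash
python3 - <<'E'
from h import *
crop('w5',250,150,110,130,5,'c9')
E
```

```text
(no output)
```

View pics/c9.png

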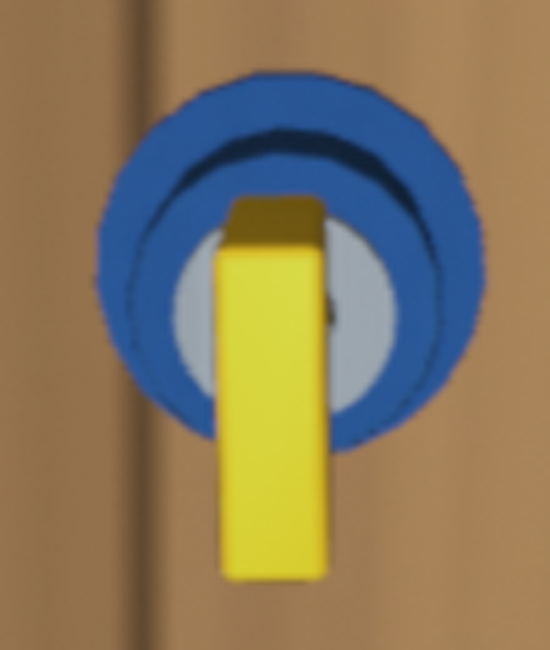

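```bash
python3 - <<'E'
from h import *
s=load('w5'); a=lambda d:np.degrees(np.arctan2(d[1],d[0]))
f=lambda x,y,z:onz(s,250+x/5,150+y/5,z)
q=[f(x,y,107) for x,y in [(217,247),(324,247),(222,578),(328,578)]]
print(np.mean(q,0),a(q[2]-q[0]),a(q[3]-q[1]),np.linalg.norm(q[2]-q[0]),np.linalg.norm(q[1]-q[0]))
print('collar',f(285,312,46), f(290,262,0))
E
```

```text
[ 460.97834379 -282.11275875  107.        ] -88.7049155844166 -88.05240145805065 42.83538159340426 13.07453503912911
collar [ 460.94151972 -281.7958896    46.        ] [ 460.66417755 -282.59139522    0.        ]
```

>>> send_rows --offset '[[0,-0.87,-0.29],[4.5,0,0],[4.5,0,0],[4.0,0,0],[0.7,0,0]]' --dr '[[0,0,0],[0,0,0],[0,0,0],[0,0,0],[0,0,0]]' --grip '[70,60,50,50,50]'

```text
time: 7.58
tool_pos: [459.2, -277.7, 66.0]
tcp_rot: [-130.7, 89.6, 140.8]
ft_force: [0.3, -0.3, 0.2]
finger_gap: 43.2
```

>>> send_rows --offset '[[0,0,0],[0,0,0]]' --dr '[[0,0,0],[0,0,0]]' --grip '[35,35]'

```text
time: 7.82
tool_pos: [462.9, -281.3, 71.7]
tcp_rot: [52.6, 89.8, -35.9]
ft_force: [-0.1, -0.0, 0.5]
finger_gap: 30.0
```

```bash
python3 - <<'E'
from h import *
st(); snap('wrist','w6')
E
```

```text
t 7.825 tcp [ 462.9 -281.3   71.7] jawyaw 1.48 xaxis [ 0.003 -0.002 -1.   ] F [-0.1 -0.   0.5] gap 30.0 q [-36.7   6.2 104.    0.   69.6 -38.2]
```

View pics/w6.png

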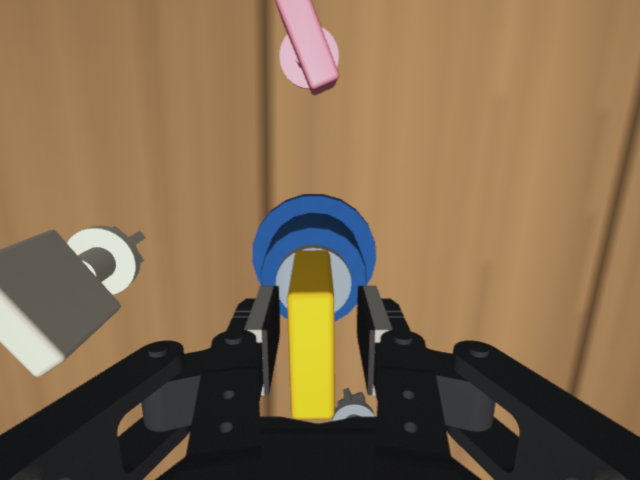

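>>> send_rows --offset '[[0,-0.1,0],[0,0,0],[0,0,0],[0,0,0],[0,0,0]]' --dr '[[0,0,0],[0,0,0],[0,0,0],[0,0,0],[0,0,0]]' --grip '[30,12,8,6,6]' --force 60

```text
time: 8.5
tool_pos: [460.9, -281.1, 70.3]
tcp_rot: [49.2, 89.9, -39.3]
ft_force: [-0.7, 1.0, 6.7]
finger_gap: 12.9
```

>>> send_rows --offset '[[0,0,0],[-1,0,0],[-2,0,0],[-3,0,0],[-4,0,0]]' --dr '[[0,0,0],[0,0,0],[0,0,0],[0,0,0],[0,0,0]]' --grip '[6,6,6,6,6]'

```text
time: 9.12
tool_pos: [459.4, -279.9, 169.2]
tcp_rot: [-129.0, 89.8, 142.4]
ft_force: [0.8, -0.7, -1.2]
finger_gap: 13.5
```

```bash
python3 - <<'E'
from h import *
st(); snap('wrist','w7'); snap('side','d7')
E
```

```text
t 9.125 tcp [ 459.4 -279.9  169.2] jawyaw 1.45 xaxis [-0.002  0.002 -1.   ] F [ 0.8 -0.7 -1.2] gap 13.5 q [-36.8   0.2  99.4   0.   80.6 -38.3]
```

View pics/w7.png

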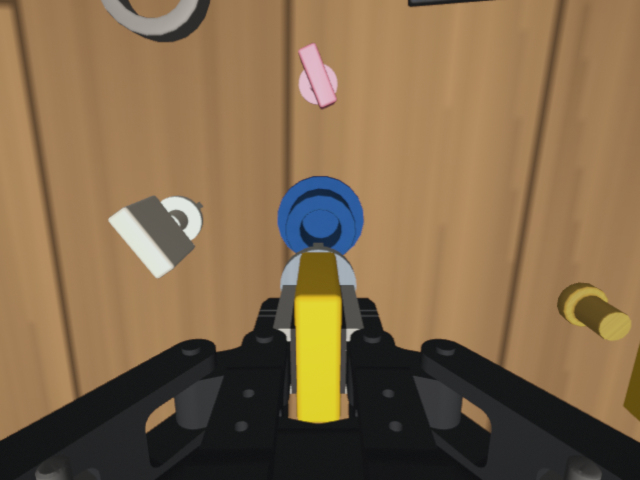

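View pics/d7.png

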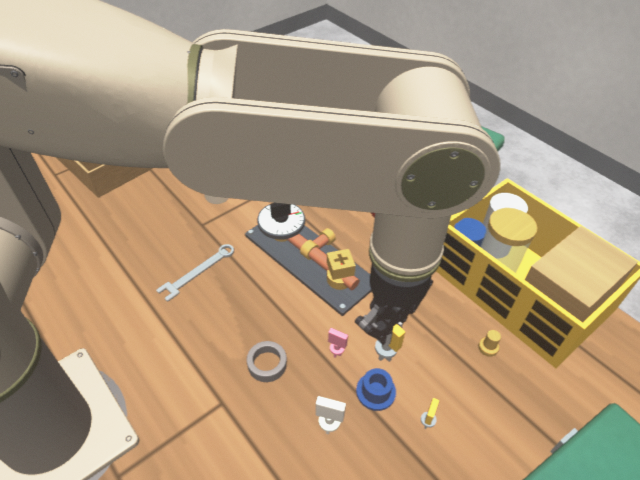

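The key is gripped centrally (handle (318,360)) and out of the stand (empty at (320,220)). Moving over the valve and turning.

>>> send_rows --offset '[[0,2.2,-4.25],[0,2.2,-4.25],[0,2.2,-4.25],[0,2.2,-4.25],[0,2.2,-4.25]]' --dr '[[0,0,0],[0,0,0],[0,0,0],[0,0,0],[0,0,0]]' --grip '[6,6,6,6,6]'

```text
time: 9.85
tool_pos: [565.0, -63.9, 168.5]
tcp_rot: [-101.2, 89.9, 170.3]
ft_force: [-0.3, -1.4, -1.4]
finger_gap: 13.6
```

>>> send_rows --offset '[[0,0,0],[0,0,0],[0,0,0],[0,0,0]]' --dr '[[9,0,0],[9,0,0],[9,0,0],[0,0,0]]' --grip '[6,6,6,6]'

```text
time: 10.35
tool_pos: [564.5, -65.3, 168.4]
tcp_rot: [-77.2, 89.9, 167.3]
ft_force: [0.0, 0.7, -1.2]
finger_gap: 13.7
```

```bash
python3 - <<'E'
from h import *
st(); snap('wrist','w8'); snap('scene','s8'); snap('side','d8')
crop('w8',240,160,160,260,2.3,'c10'); crop('s8',250,170,110,90,7,'c11');crop('d8',290,200,110,110,6,'c12')
E
```

```text
t 10.35 tcp [564.5 -65.3 168.4] jawyaw -25.49 xaxis [-0.001  0.    -1.   ] F [ 0.   0.7 -1.2] gap 13.7 q [-11.8   4.8  94.7   0.   80.5  13.7]
```

View pics/w8.png

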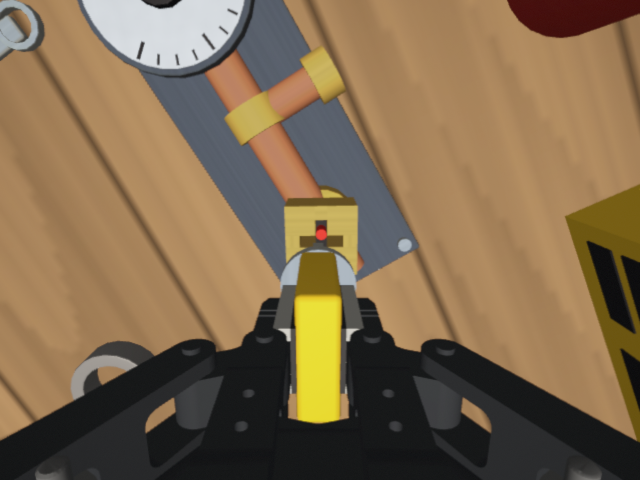

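View pics/c11.png

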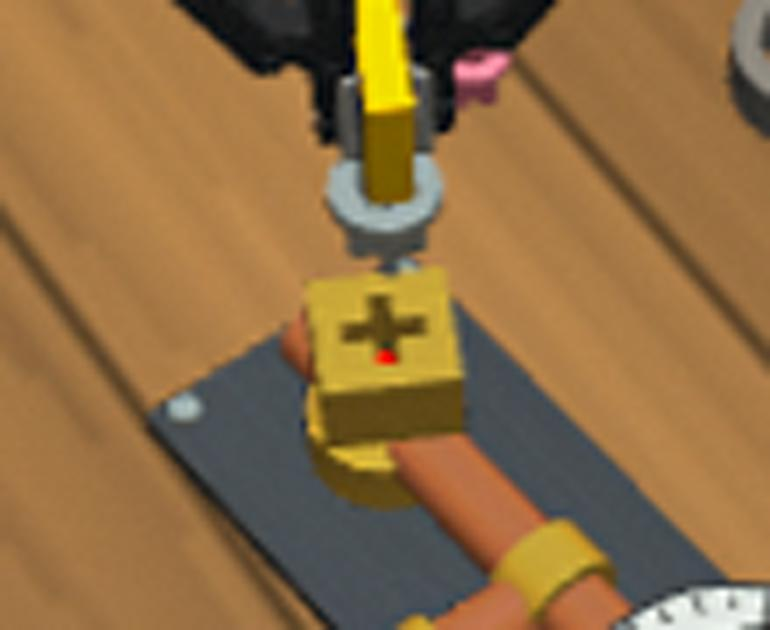

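View pics/c12.png

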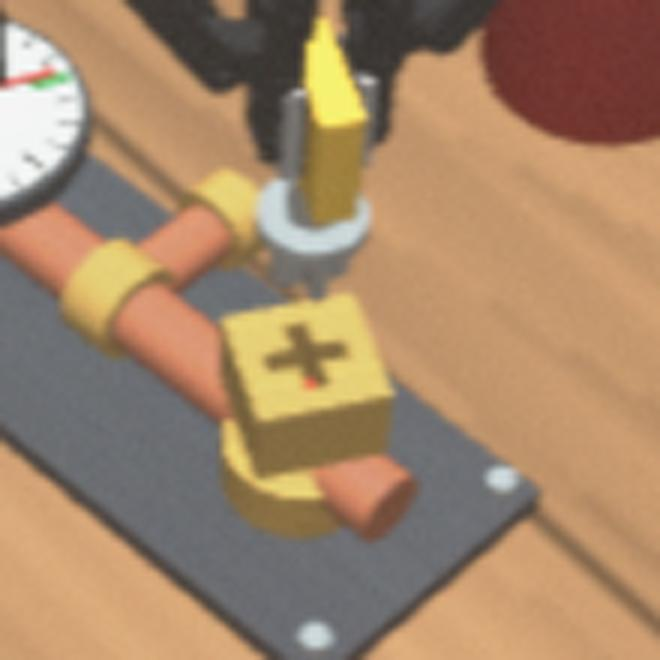

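```bash
python3 - <<'E'
from h import *
crop('w8',270,185,100,130,6,'c10')
E
```

```text
(no output)
```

View pics/c10.png

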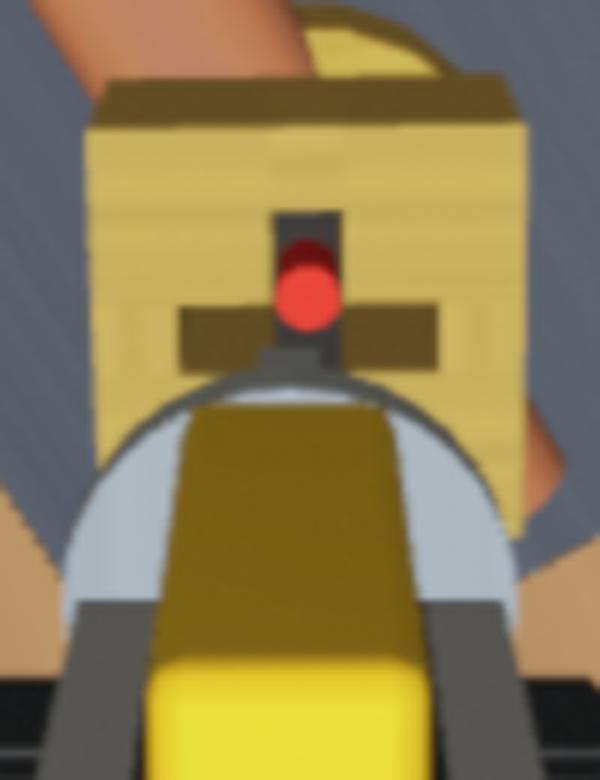

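```bash
python3 - <<'E'
from h import *
yaw=np.radians(-25.5); ty=np.array([np.cos(yaw),np.sin(yaw),0]); tz=np.array([np.sin(yaw),-np.cos(yaw),0])
def pr(n,P): print(n,P.round(1),'in tool yz',(P@ty).round(1),(P@tz).round(1))
pr('tcp',np.array([564.5,-65.3,168.4]))
s=load('w8'); f=lambda x,y,z:onz(s,270+x/6,185+y/6,z)
pr('W valve',f(309,337.5,75)); zc=168.4-56.3+32
pr('W collarfar',f(290,385,zc)+17*tz); pr('W collar LR',(f(62,610,zc)+f(518,610,zc))/2); print(np.linalg.norm(f(62,610,zc)-f(518,610,zc)))
pr('W fin',f(290,348,zc-32+4)+12*tz); 
s=load('s8'); f=lambda x,y,z:onz(s,250+x/7,170+y/7,z)
pr('S valve',f(384,325,75)); pr('S valve2',sum(f(x,y,75) for x,y in[(307,284),(441,268),(463,376),(320,390)])/4)
pr('S collar',f(385,195,zc))
s=load('d8'); f=lambda x,y,z:onz(s,290+x/6,200+y/6,z)
pr('D valve',f(307,353,75)); pr('D valve2',sum(f(x,y,75) for x,y in[(222,319),(350,296),(392,393),(255,422)])/4); pr('D collar',f(314,217,zc))
E
```

```text
tcp [564.5 -65.3 168.4] in tool yz 537.6 -184.1
W valve [565.9 -66.7  75. ] in tool yz 539.5 -183.4
W collarfar [563.9 -66.4 144.1] in tool yz 537.5 -182.8
W collar LR [563.6 -66.9 144.1] in tool yz 537.5 -182.2
34.08736916013461
W fin [563.7 -66.8 116.1] in tool yz 537.5 -182.4
S valve [565.1 -66.2  75. ] in tool yz 538.5 -183.5
S valve2 [566.2 -65.1  75. ] in tool yz 539.1 -185.0
S collar [565.9 -62.1 144.1] in tool yz 537.5 -187.6
D valve [566.3 -69.2  75. ] in tool yz 540.9 -181.3
D valve2 [564.7 -69.9  75. ] in tool yz 539.8 -180.0
D collar [562.5 -71.7 144.1] in tool yz 538.6 -177.4
```

>>> send_rows --offset '[[0,0.18,-0.05],[1.5,0,0],[1.5,0,0],[0,0,0],[0,0,0]]' --dr '[[0,0,0],[0,0,0],[0,0,0],[0,0,0],[0,0,0]]' --grip '[6,6,6,6,6]'

```text
time: 11.12
tool_pos: [566.7, -65.8, 139.0]
tcp_rot: [-76.7, 90.0, 167.8]
ft_force: [0.8, 0.6, -2.1]
finger_gap: 13.3
```

```bash
python3 - <<'E'
from h import *
st(); snap('wrist','w9'); snap('scene','s9'); snap('side','d9')
crop('w9',260,185,120,130,6,'c10'); crop('s9',270,170,80,80,8,'c11');crop('d9',300,210,80,80,8,'c12')
E
```

```text
t 11.125 tcp [566.7 -65.8 139. ] jawyaw -25.54 xaxis [-0.001  0.    -1.   ] F [ 0.8  0.6 -2.1] gap 13.3 q [-11.8   6.5  96.1   0.   77.4  13.8]
```

View pics/c10.png

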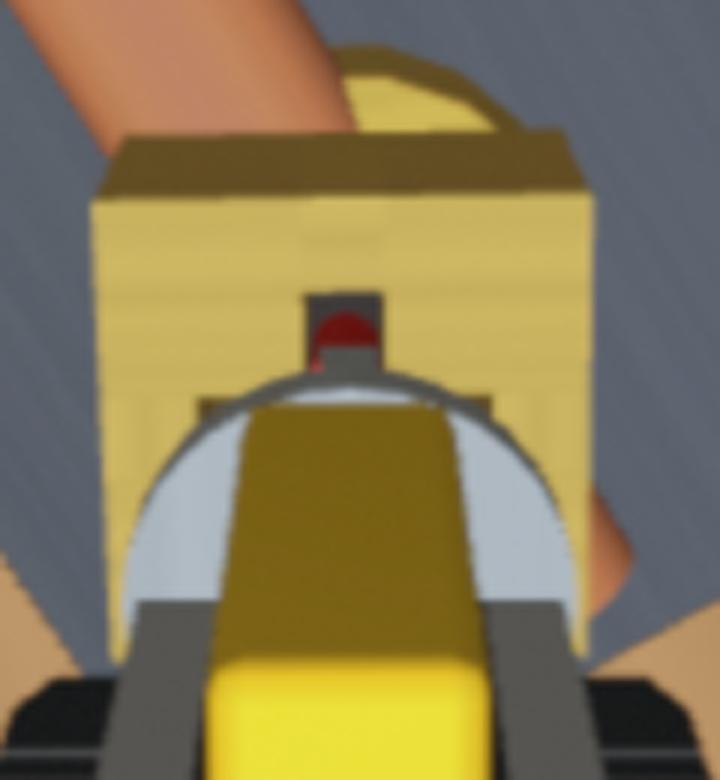

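View pics/c11.png

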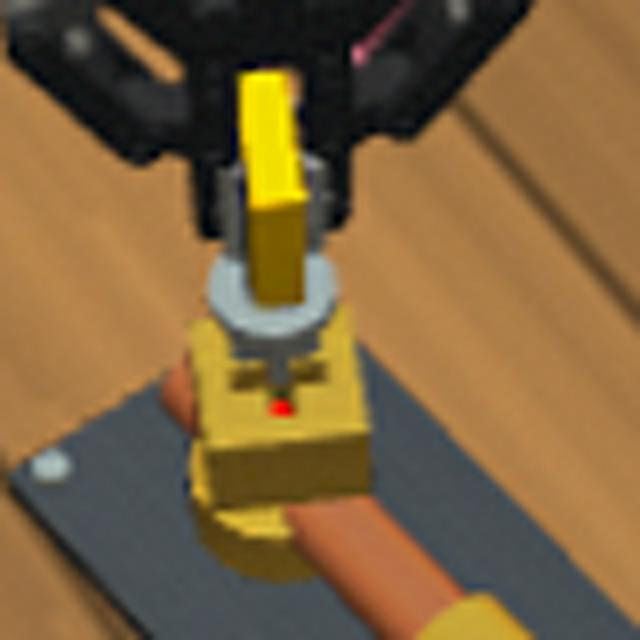

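View pics/c12.png

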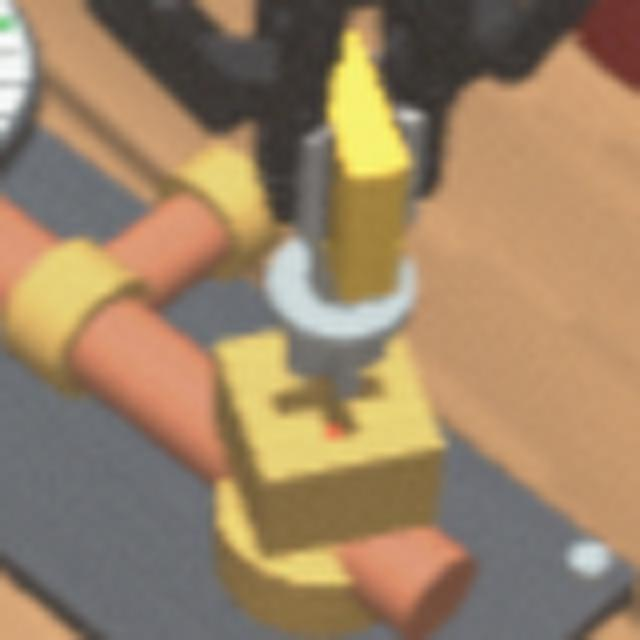

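```bash
python3 - <<'E'
from h import *
yaw=np.radians(-25.5); ty=np.array([np.cos(yaw),np.sin(yaw),0]); tz=np.array([np.sin(yaw),-np.cos(yaw),0])
def pr(n,P): print(n,P.round(1),'in tool yz',(P@ty).round(1),(P@tz).round(1))
zt=139-56.3
s=load('w9'); f=lambda x,y,z:onz(s,260+x/6,185+y/6,z)
pr('W valve a',f(344,294,75)+13.5*tz);pr('W valve b',f(345,398,75)+3.75*tz);pr('W valve edge',(f(90,201,75)+f(592,194,75))/2+22*tz)
pr('W collar far',f(352,386,zt+32)+17*tz);pr('W collarbot far',f(352,371,zt+26)+17*tz); pr('W collar LR',(f(122,610,zt+32)+f(582,610,zt+32))/2)
pr('W fin',f(350,346,zt+4)+12*tz)
s=load('s9'); f=lambda x,y,z:onz(s,270+x/8,170+y/8,z)
pr('S valve',(f(230,379,75)+f(326,369,75))/2); pr('S pin',f(282,408,59))
pr('S valve2',sum(f(x,y,75) for x,y in[(207,446),(369,431)])/2-22*np.array([-tz[0],-tz[1],0]))
pr('S collar',f(272,284,zt+32))
s=load('d9'); f=lambda x,y,z:onz(s,300+x/8,210+y/8,z)
pr('D collar',f(341,285,zt+32)); pr('D valve',(f(276,404,75)+f(382,386,75))/2)
E
```

```text
W valve a [565.5 -67.   75. ] in tool yz 539.3 -183.0
W valve b [565.6 -67.   75. ] in tool yz 539.3 -183.1
W valve edge [565.4 -66.6  75. ] in tool yz 539.0 -183.3
W collar far [566.2 -67.  114.7] in tool yz 539.9 -183.3
W collarbot far [565.9 -67.6 108.7] in tool yz 539.9 -182.6
W collar LR [566.  -67.4 114.7] in tool yz 539.9 -182.8
W fin [566.  -67.1  86.7] in tool yz 539.8 -183.1
S valve [565.7 -65.6  75. ] in tool yz 538.9 -184.4
S pin [564.9 -65.4  59. ] in tool yz 538.0 -184.2
S valve2 [565.4 -65.7  75. ] in tool yz 538.6 -184.2
S collar [566.5 -66.1 114.7] in tool yz 539.8 -184.2
D collar [566.1 -70.7 114.7] in tool yz 541.4 -179.9
D valve [565.4 -70.2  75. ] in tool yz 540.5 -180.1
```

>>> send_rows --offset '[[0,-0.07,0],[0.5,0,0],[0.4,0,0],[0.4,0,0],[0.3,0,0]]' --dr '[[0,0,0],[0,0,0],[0,0,0],[0,0,0],[0,0,0]]' --grip '[6,6,6,6,6]' --force 80

```text
time: 11.9
tool_pos: [566.0, -65.4, 122.8]
tcp_rot: [-77.2, 90.0, 167.3]
ft_force: [-0.5, 0.6, -1.9]
finger_gap: 13.3
```

```bash
python3 - <<'E'
from h import *
st(); snap('wrist','w10'); snap('scene','s10')
crop('w10',260,185,120,130,6,'c10'); crop('s10',270,170,80,80,8,'c11')
E
```

```text
t 11.9 tcp [566.  -65.4 122.8] jawyaw -25.55 xaxis [-0.001  0.    -1.   ] F [-0.5  0.6 -1.9] gap 13.3 q [-11.8   7.3  97.1   0.   75.7  13.8]
```

View pics/c10.png

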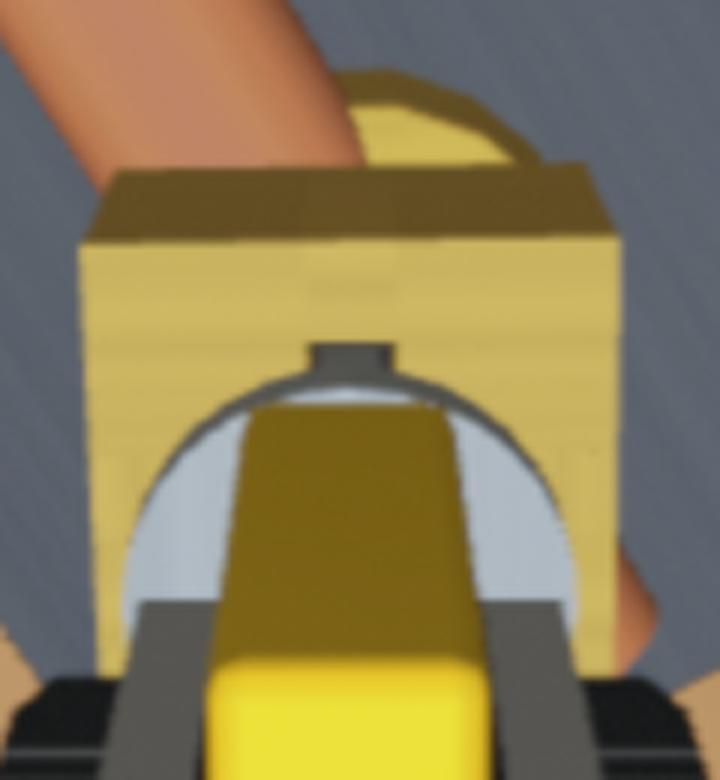

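View pics/c11.png

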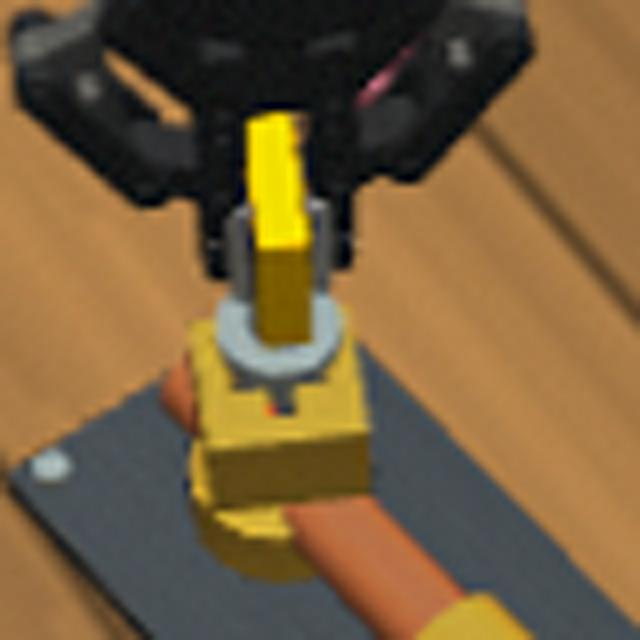

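The fins are inside the slots with no contact force. Continuing.

>>> send_rows --offset '[[0.4,0,0],[0.4,0,0],[0.4,0,0],[0.3,0,0],[0.1,0,0]]' --dr '[[0,0,0],[0,0,0],[0,0,0],[0,0,0],[0,0,0]]' --grip '[6,6,6,6,6]' --force 100

```text
time: 12.62
tool_pos: [566.5, -65.5, 107.7]
tcp_rot: [106.7, 90.0, -8.9]
ft_force: [-2.0, 0.2, 5.1]
finger_gap: 12.9
```

>>> send_rows --offset '[[0.1,0,0],[0.1,0,0],[0.1,0,0],[0,0,0]]' --dr '[[0,0,0],[0,0,0],[0,0,0],[0,0,0]]' --grip '[6,6,6,6]'

```text
time: 13.12
tool_pos: [566.6, -65.5, 105.4]
tcp_rot: [105.9, 89.9, -9.7]
ft_force: [-3.6, 1.1, 10.2]
finger_gap: 12.9
```

```bash
python3 - <<'E'
from h import *
st(); snap('wrist','w11'); snap('side','d11'); snap('scene','s11')
crop('w11',260,185,120,130,5,'c10'); crop('d11',300,210,80,80,8,'c11'); crop('s11',270,190,80,70,8,'c12')
E
```

```text
t 13.125 tcp [566.6 -65.5 105.4] jawyaw -25.55 xaxis [ 0.001 -0.    -1.   ] F [-3.6  1.1 10.2] gap 12.9 q [-11.7   8.3  97.8   0.   73.8  13.8]
```

View pics/c10.png

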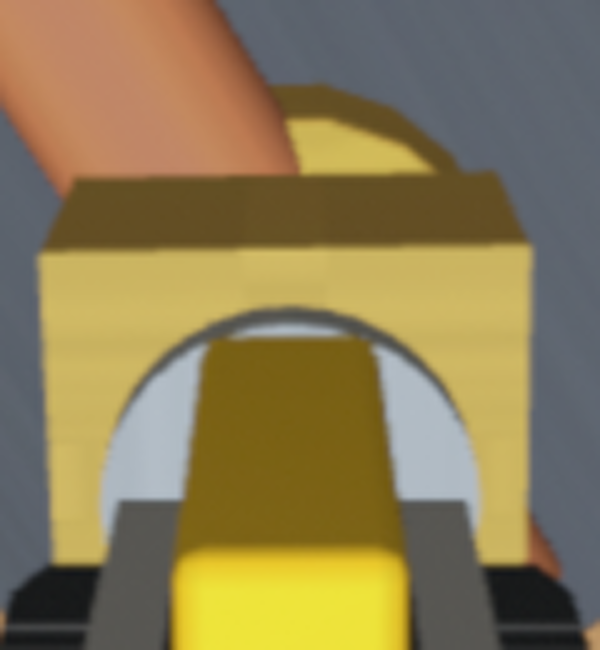

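View pics/c11.png

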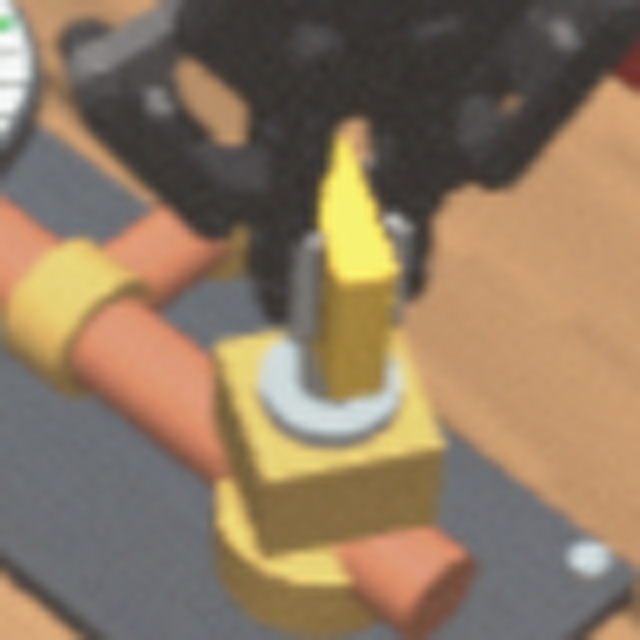

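View pics/c12.png

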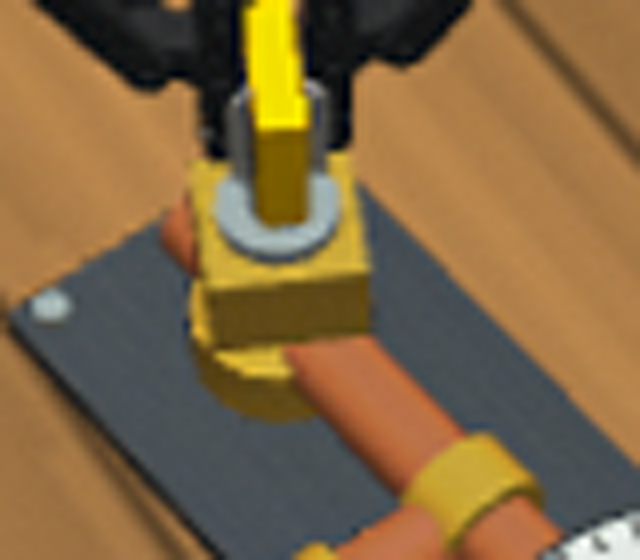

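Collar is on or nearly on the valve top; pressing a bit more to confirm a hard stop.

>>> send_rows --offset '[[0.1,0,0],[0.1,0,0],[0,0,0],[0,0,0]]' --dr '[[0,0,0],[0,0,0],[0,0,0],[0,0,0]]' --grip '[6,6,6,6]'

```text
time: 13.78
tool_pos: [566.8, -65.5, 105.4]
tcp_rot: [101.2, 89.9, -14.4]
ft_force: [-11.4, 1.6, 25.1]
finger_gap: 12.9
```

>>> send_rows --offset '[[0,0,0],[0,0,0],[0,0,0]]' --dr '[[0,0,0],[0,0,0],[0,0,0]]' --grip '[6,6,6]'

```text
time: 14.15
tool_pos: [566.7, -65.5, 105.4]
tcp_rot: [100.2, 89.9, -15.4]
ft_force: [-11.7, 2.2, 24.0]
finger_gap: 12.9
```

```bash
python3 - <<'E'
from h import *
st(); snap('wrist','w12'); snap('side','d12'); snap('scene','s12')
a=[cv2.imread(f'pics/{n}.png') for n in('d12','s12')]
cv2.imwrite('pics/c13.png',np.hstack([cv2.resize(a[0][190:310,240:400],None,fx=2.5,fy=2.5,interpolation=2),cv2.resize(a[1][200:320,260:420],None,fx=2.5,fy=2.5,interpolation=2)]))
E
```

```text
t 14.15 tcp [566.7 -65.5 105.4] jawyaw -25.54 xaxis [ 0.001 -0.    -1.   ] F [-11.7   2.2  24. ] gap 12.9 q [-11.7   8.3  97.9  -0.   73.8  13.8]
```

View pics/c13.png

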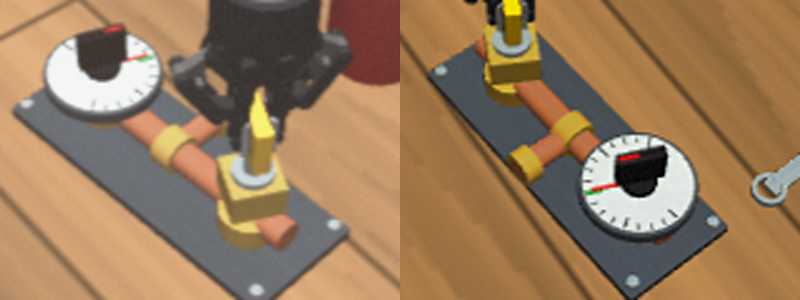

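View pics/s12.png

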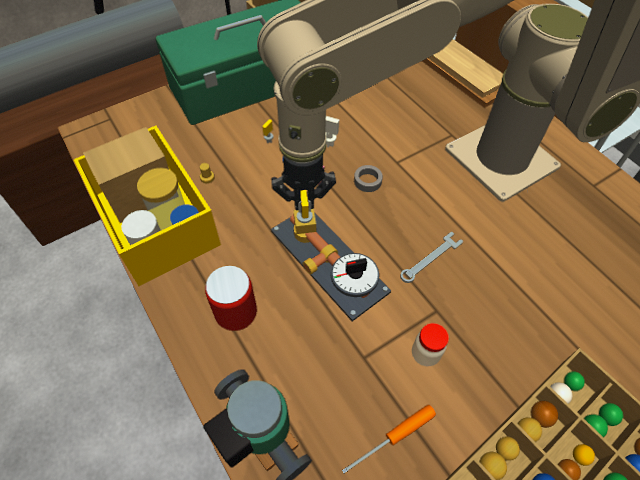

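The collar is flat on the valve in both views, the pointer is on green, and the bystanders are where they were in the first pictures. Handing in.

```bash
python3 -c "
from bench import workorder; print(workorder.hand_in())"
```

```text
the job is handed in; nothing more can be done
None
```

The job is handed in, with the key gripped and pressed home in the purge valve and the gauge pointer on zero. The hand-in reports no verdict.

- **Gauge:** I turned the black knob about 37° clockwise. The pointer then lay over the green mark, and a picture just before hand-in still showed it there.
- **Key:** I lifted the larger yellow key from the blue stand, turned it about 27° and lowered it into the valve. Extra downward commands met a hard stop at a TCP height of 105.4 mm. The computed height for fully home was 105.3 mm, allowing for where the key was gripped.
- **Last checks:** The wrist felt 24 N upward, against the spring's 9 N, so the collar is bearing on the valve. The fingers grip at 100 N with a 12.9 mm opening. The tool was vertical to within 0.1°, and both fixed cameras showed the collar flat on the valve.
- **Bystanders:** They looked unmoved in the last scene picture, though I compared them by eye only.
- **Disagreements:** About 12 N of sideways force remained while pressing, which I left because the key was seated and not moving. Camera estimates of the valve position differed by 3 to 5 mm, so I aligned on the wrist view. The first dial-centre estimate was about 5 mm off; a closer wrist view corrected it.

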